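# Lock the radio's back flap

## Robot

A 7-joint arm with a two-finger parallel gripper is mounted at the origin on the work surface. World frame = base frame: x ahead of the robot, y to its left, z up, the work surface at z = 0. Lengths are in m, angles in rad, forces in N, time in s.
With the tool pointing down it reaches from about 0.425 to 0.925 m from the base axis. Payload 6.8 kg.
Tool frame: the origin (TCP) lies on the front face of the gripper's body, between the roots of the fingers; the fingertips stand 73 mm ahead of it and the grasp point (between the pads) lies 54 mm ahead of it; z points along the fingers, y is the line along which they close (so a half turn about z gives the same grasp; the last joint's range is limited). The gripper opens to 85 mm and grips with 20 to 120 N. Pads are 22 mm wide; open, the fingers measure 114 mm over their backs; the gripper's body (76 mm by 85 mm) begins 54 mm behind the grasp point. The pads swing forward as they close: fully open they stand 13 mm farther back than shut.
Start: joints at [-1.427, 0.477, 0.022, 1.555, -0.011, 1.109, -0.083], TCP at [0.168, 0.654, 0.304] pointing down, gripper open.
Joint ranges: [-2.96, 2.96], [-0.34, 2.1], [-1.41, 1.46], [0.24, 2.44], [-1.37, 4.51], [0.17, 1.92], [-2.96, 2.96]. Speed limits (rad/s): [2.39, 2.39, 3.14, 3.14, 3.14, 3.14, 3.14].

## Interface

Orientations are given as a unit quaternion [w, x, y, z].
In Python, from station import bot, optics gives the robot as it stands.
- The arm moves only by the tool drive_tool, never from a script. Its argument "deltas" is a list of rows, each an object with "gripper": the closure in counts, from 0 (fully open) to 255 (shut); "offset": the shift along the tool's x, y, z in units of 1000 mm (1.0 is 1000 mm), a list of three; "angular": the turn, a rotation vector about the tool's x, y, z in units of 45 degrees (1.0 is 45 degrees), a list of three. In form: [{"gripper": gripper, "offset": [dx, dy, dz], "angular": [rx, ry, rz]}, ...]. A call has 1 to 5 rows; each row is the pose to reach, as a shift and turn from the pose commanded when the call began, along the tool's axes at that moment; what a row does not reach only later rows make up. A row lasts 1/10 s, in which the tool goes at most 50 mm and 8.59 degrees, less where a joint would pass 70% of its speed; a pose out of reach is approached as far as the arm can. A call with a number of a shift or a turn outside -1 to 1 is refused whole. A call with a gripper value outside its range is refused whole. The fingers move at their own pace and stop on an object; "grip_force" is the grip in N (left out, the last holds). Time passes only in rows, so rows that repeat a pose let the fingers close. It gives the time, the measured TCP pose, the force, the opening and the grip force at its end, in the units of the state.
- bot.get_obs(): the state, without advancing time (a new reading comes with each control period).
- optics.read_camera(name): name is "scene" or "top"; returns the picture (420x560x3 uint8, blue, green, red); there is no depth.
- optics.camera_model(name): a dict with "fx", "fy", "cx", "cy" (pixels), "cam_to_world" (4x4, takes a point from camera to world coordinates). Camera axes: x right, y up, looking along -z (the intrinsics and any distortion apply to the point x, -y, -z); pixel columns grow to the right and rows downward; lengths in m; the calibration is good to about 2 mm. A picture is of the moment at which its call begins. camera_model takes no time and is no camera call.
- bot.hand_in(): hands the job in; it is judged then, once.
The state is a dict: "t": time; "q": joint angles; "joint_vel": joint speeds; "joint_torque": joint torques, N m; "eef_pos": TCP position; "tool_rot": TCP orientation; "contact_force": force on the tool from outside, world axes, zero at the start; "torque": the same for the moment, N m; "gripper_width": opening from 0.0 (shut) to 1.0 (fully open); "grasp_force": force on a finger pad.
Only numpy, scipy, OpenCV 4.12 (cv2) and the standard library are available. Lean on these libraries where they do the work, as an engineer would, in place of code of your own. Each camera call takes 0.05 s, during which the arm holds its last target. There are 200 camera calls.

## Task

Lock the battery flap of the radio that lies on its face: first press the open flap fully shut, then turn the slotted disc by its pegs until its slot lines up with the bar, then push the bar by its tab through the disc and the flap's staple until it is fully home. Only push with the fingertips: do not lift the bar out of its track or pick anything up, leave the other things where they are, and finish clear of everything.

Things in the scene. Friction and masses are not known exactly. Their poses are not given: they have to be found in the camera images.
- radio: cream plastic radio, fixed, lying on its face, back up: 220 (its x) x 360 (its y) x 90 mm high; carrying handle along its +x side. Origin: centre of its underside, z up. On its back, along the line x = -20 mm parallel to its y axis, lie with growing y: the bar's open track (y -156 to -14 mm), the slotted disc (centre y 20), the flap with its staple (y 65 to 165)
- bar_home (a point): point fixed on the radio (radio axes) at (-20, -24, 98) mm: where the bar's origin lies when fully home, its tab against two stop cheeks. It lies on the track's floor, 8 mm above the radio's back; the floor is 41 mm wide; track walls 4 mm and the cheeks (from here 8 mm to +y) 13 mm above the floor, either side of the bar
- flap_hinge (a point): middle of the flap's hinge line, fixed on the radio (radio axes) at (-20, 165, 90) mm; the hinge line runs along the radio's x axis. The flap reaches 65 mm either side of it in x and 100 mm towards -y when shut
- flap (a joint): angle of the hinged cream flap (130 x 100 x 5 mm thick), rad: 0 = shut flat on the radio's back, upper face then 95 mm above the radio's origin; grows as its free edge swings up, starts 0.45 to 0.9. Stiff hinge (0.07 N m): stays where left, 1 to 2 N on its upper face pushes it shut
- flap_staple (a point): middle of the opening of the steel staple on the flap's upper face, 8 mm from the free edge: opening 20 mm wide, 19 mm high; staple 28 mm wide over all, 6 mm thick, its top 23 mm above the flap's upper face. With the flap shut it stands on the bar's line. Axes as the radio's when shut
- lock_disc (a joint): turn of the slotted disc, rad, counter-clockwise from above: the slot lies along the bar's path at 0 and equally at 3.14 (either serves), across it at 1.57; travel -0.35 to 3.49, starts 0.5 to 2.64. Light friction (0.04 N m), stays where left
- disc_mid (a point): centre of the top face of the slotted aluminium disc, 112 mm above the radio's origin. Disc 64 mm across, upright axis; a slot 16 mm wide, 14.5 mm deep runs right across it along this point's y axis. Two upright steel pegs, 10 mm across, 24 mm high above the top face, stand at +23 and -23 mm on the point's x axis: pushed sideways, they turn the disc
- lock_bar: loose steel bar 12 x 12 mm, about 140 g, lying in the open track, axes as the radio's. Origin: underside, at the front face of its push tab. The bar reaches from y = -8 to +117 mm, the last 12 mm a cone. The tab, an upright plate 32 mm wide (x), 8 mm thick (y -8 to 0), stands 6 to 40 mm above the underside; push its back (-y) face. Starts 113 to 127 mm short of home
- screw_tin: round steel tin, 44 mm across, 25 mm high, standing on the radio's back; bystander
- cell: battery cell, 26 mm across, 49 mm high, standing on the radio's back; bystander
- tweezers: loose flat tweezers, 125 mm long, lying on the radio's back; bystander
- multimeter: green multimeter 150 x 76 x 34 mm with a dial knob, lying on the bench; bystander
- wrench: steel wrench lying on the bench; bystander
- spool: grey solder spool, 54 mm across, 40 mm high, on the bench; bystander
- pencil_cup: blue pencil cup, 72 mm across, 90 mm high, pencils to 170 mm, on the bench; bystander
Not all that is in view belongs to the job. There is more than one size of the lock_bar; the one meant has the size given above.

How it is judged:
By the outcome, as a careful person would: the job done as asked, in the order asked, and still so for the second after the job is handed in, with the robot touching nothing.
It also fails if it takes over 61 s, if anything falls off the work surface, if the arm or the gripper's body presses on something with over 40 N, if the wrist force passes 120 N, or if a joint passes its speed limit or range.

## Working session

There is one attempt and no reset: what is moved stays moved. The work goes in short steps, Python scripts to look and compute and a tool call to move; the robot and the scene stay as the last step left them, time stands still between calls to the robot, and variables do not carry over. Pictures are saved under pics/ and viewed, at most 10 in all, crops included, and the job is handed in when it is done.

Besides the shell and the picture viewer there is one more tool, called after "Call:" as a command line: name --argument value ..., lists and objects as JSON in quotes. drive_tool: Moves the arm, as the interface text tells. Its arguments: {"type":"object","properties":{"deltas":{"type":"array"},"grip_force":{"type":"number"}},"required":["deltas"]}

```bash
mkdir -p pics; python3 - <<'E'
from station import bot, optics
import cv2
for n in("scene","top"):
    im=optics.read_camera(n); cv2.imwrite(f"pics/{n}0.png",im)
    print(n,optics.camera_model(n))
print(bot.get_obs())
E
```

```text
scene {'fx': 407.00712821563906, 'fy': 407.00712821563906, 'cx': 285.4733135308181, 'cy': 212.93804263055998, 'cam_to_world': array([[ 0.3122158 , -0.71961099,  0.62022683,  1.18066258],
       [ 0.94995026,  0.22908571, -0.21240113, -0.24100354],
       [ 0.01076108,  0.65549963,  0.75511882,  0.89365553],
       [ 0.        ,  0.        ,  0.        ,  1.        ]])}
top {'fx': 389.93668428917385, 'fy': 389.93668428917385, 'cx': 275.76679486596817, 'cy': 206.15254073731396, 'cam_to_world': array([[ 0.02154778,  0.9857386 , -0.16689848,  0.33421553],
       [-0.9995189 ,  0.02496504,  0.01840397,  0.00403175],
       [ 0.02230813,  0.16642163,  0.98580231,  1.12325402],
       [ 0.        ,  0.        ,  0.        ,  1.        ]])}
{'t': 0.1, 'q': array([-1.42710081,  0.47774941,  0.02232712,  1.55636822, -0.01152422,
        1.1092913 , -0.08310684]), 'joint_vel': array([-0.00107211, -0.00175358, -0.0003289 , -0.00102075,  0.00159944,
       -0.00094949,  0.00172956]), 'joint_torque': array([ 3.82597646e-03, -5.97761428e+01,  1.61330111e+00, -2.81955385e+01,
        1.27793927e-02,  4.99945381e-03, -2.26811704e-05]), 'eef_pos': array([0.16805545, 0.65330995, 0.30299448]), 'tool_rot': array([-5.85503272e-05,  1.25557445e-01,  9.92085992e-01, -8.42361242e-04]), 'contact_force': array([-0.59331077, -0.72590882, -0.6701331 ]), 'torque': array([ 0.01830462, -0.02753587,  0.02222042]), 'grasp_force': 0.0, 'gripper_width': 0.9978882574327538}
```

View pics/scene0.png

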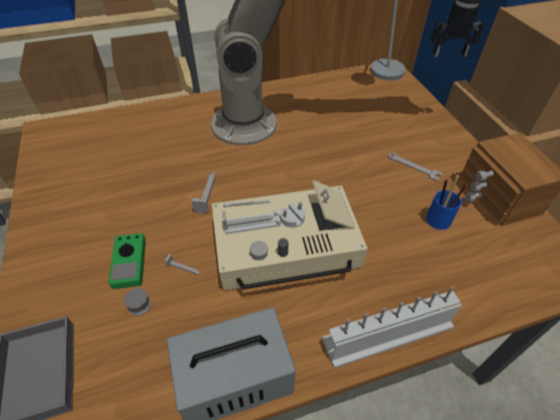

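View pics/top0.png

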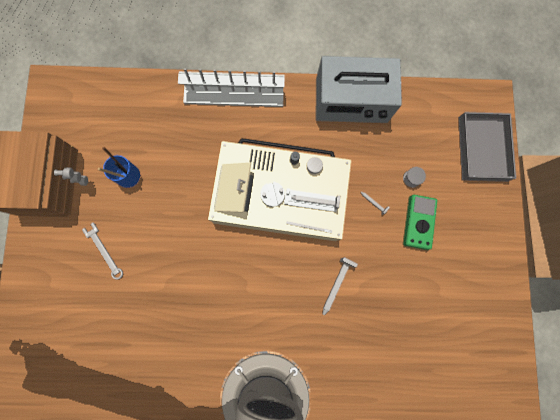

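The top view shows the radio at about (282,190), its flap at (233,188), disc at (272,195) and a bar in the track at (315,200). The other two T-shaped bars lie on the bench at (375,202) and (340,285). The bar in the track fits the description; I'll confirm it in an enlarged crop.

```bash
cat > h.py <<'E'
import numpy as np, cv2
from station import bot, optics
def ray(n,u,v):
    m=optics.camera_model(n);T=m["cam_to_world"]
    d=T[:3,:3]@np.array([(u-m["cx"])/m["fx"],-(v-m["cy"])/m["fy"],-1]);return T[:3,3],d
def onz(n,u,v,z):
    o,d=ray(n,u,v);return o+d*(z-o[2])/d[2]
def proj(n,p):
    m=optics.camera_model(n);T=m["cam_to_world"];c=T[:3,:3].T@(np.array(p)-T[:3,3])
    return np.array([m["cx"]+m["fx"]*c[0]/-c[2],m["cy"]+m["fy"]*c[1]/c[2]])
E
python3 - <<'E'
from h import *
t=cv2.imread("pics/top0.png");s=cv2.imread("pics/scene0.png")
a=cv2.resize(t[135:245,200:360],(800,550),interpolation=cv2.INTER_CUBIC)
b=cv2.resize(s[175:290,205:365],(800,575),interpolation=cv2.INTER_CUBIC)
cv2.imwrite("pics/ct.png",a);cv2.imwrite("pics/cs.png",b)
hsv=cv2.cvtColor(t,cv2.COLOR_BGR2HSV)
m=cv2.inRange(hsv,(15,15,150),(40,120,255));m[:130]=0;m[250:]=0;m[:,:195]=0;m[:,365:]=0
m=cv2.morphologyEx(m,cv2.MORPH_CLOSE,np.ones((9,9)))
c=max(cv2.findContours(m,0,2)[0],key=cv2.contourArea)
print(cv2.contourArea(c),cv2.approxPolyDP(cv2.convexHull(c),3,True)[:,0].tolist())
E
```

```text
10570.5 [[221, 142], [350, 159], [342, 238], [208, 219]]
```

View pics/ct.png

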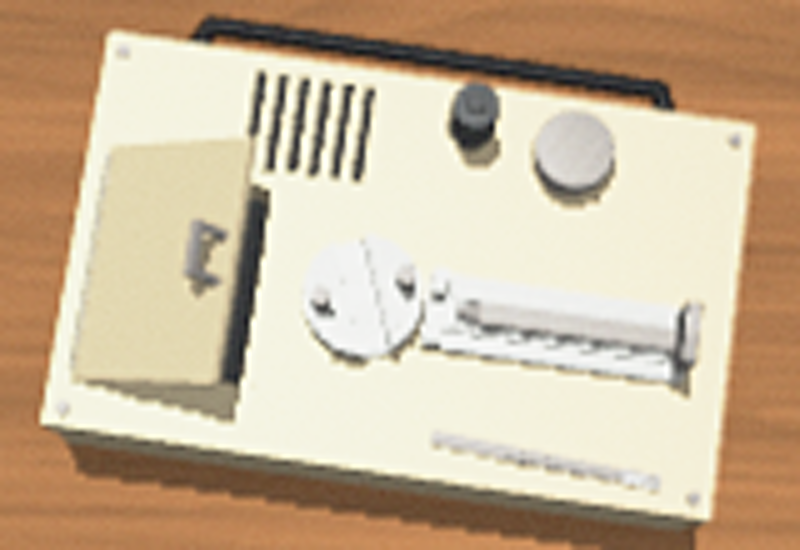

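View pics/cs.png

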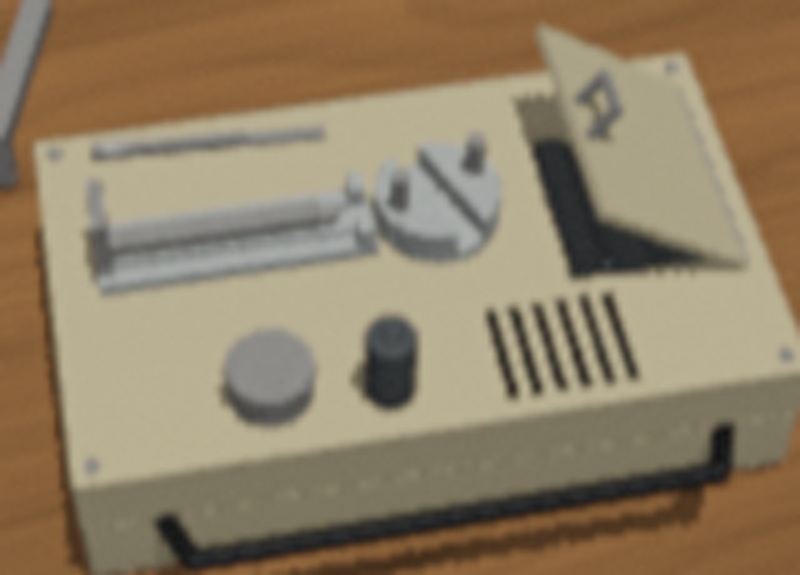

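The crops confirm it: the bar in the track has a tab at (687,330) and a cone tip at (460,312) in the top crop. That makes it about 125 mm long and within the starting range, so the bench bars are decoys. The flap is open, and the disc's pegs are at (322,295) and (405,275).

```bash
python3 - <<'E'
from h import *
T=lambda x,y:((x+.5)/5-.5+200,(y+.5)/5-.5+135)
S=lambda x,y:((x+.5)/5-.5+205,(y+.5)/5-.5+175)
P=[];L=[(.11,.18),(.11,-.18),(-.11,-.18),(-.11,.18)]
for c in[(108,32),(755,126),(710,522),(40,424)]:P.append(onz("top",*T(*c),.09)[:2])
Q=[onz("scene",*S(*c),.09)[:2] for c in[(78,487),(36,143),(685,55)]]
print(np.round(P,4),np.round(Q,4))
P+=Q;L+=[(.11,-.18),(-.11,-.18),(-.11,.18)]
P=np.array(P);L=np.array(L);pc=P.mean(0);lc=L.mean(0)
U,s,Vt=np.linalg.svd((P-pc).T@(L-lc));R=U@np.diag([1,np.linalg.det(U@Vt)])@Vt
t=pc-R@lc;yaw=np.arctan2(R[1,0],R[0,0]);print("radio",t,yaw,np.round((P-t-L@R.T)*1e3,1).tolist())
np.savez("radio.npz",R=R,t=t)
loc=lambda p:np.round(R.T@(np.array(p)[:2]-t)*1e3,1)
W=lambda x,y,z:[*(R@[x/1e3,y/1e3]+t),z/1e3]
for n,F,pt in[("top",T,[("peg1",322,296,124),("peg2",405,277,124),("slotA",362,240,112),("slotB",388,345,112),("tabtop",690,305,138),("tip",462,312,104),("cyl",475,98,139),("tin",575,148,115)]),
 ("scene",S,[("peg1",399,188,124),("peg2",476,152,124),("slotA",425,150,112),("slotB",487,218,112),("tabtop",95,182,138),("tip",330,212,104),("cyl",392,328,139),("tin",270,355,115)])]:
    for k,x,y,z in pt: print(n,k,loc(onz(n,*F(x,y),z/1e3)))
# flap angle: middle free edge / staple by two views
def tri(a,b):
    o1,d1=ray("top",*a);o2,d2=ray("scene",*b);A=np.c_[d1,-d2];k=np.linalg.lstsq(A,o2-o1,rcond=None)[0]
    p,q=o1+k[0]*d1,o2+k[1]*d2;return (p+q)/2,np.linalg.norm(p-q)
for a,b in[((250,138),(600,222)),((238,382),(540,28))]:
    p,e=tri(T(*a),S(*b));l=loc(p);print("flap corner",l,p[2],e,np.arctan2(p[2]-.095,(165-l[1])/1e3))
for nm,l in[("home",(-20,-24,98)),("disc",(-20,20,112)),("hinge",(-20,165,90)),("pegside",(-20,65,95))]:print(nm,np.round(W(*l),4))
E
```

```text
[[ 0.6875  0.1391]
 [ 0.6439 -0.2186]
 [ 0.425  -0.1923]
 [ 0.4688  0.1654]] [[ 0.6469 -0.2157]
 [ 0.4284 -0.1912]
 [ 0.4723  0.1653]]
radio [ 0.55761966 -0.02605791] -0.11963186179527832 [[-0.9, -0.4], [-1.5, -0.7], [-1.9, -0.6], [-1.1, -0.4], [1.5, 2.2], [1.5, 0.4], [2.4, -0.4]]
top peg1 [-27.3  39.9]
top peg2 [-10.9  -1.6]
top slotA [ 8.2 23.7]
top slotB [-45.9   2.1]
top tabtop [  -7.1 -149.4]
top tip [-21.1 -34.4]
top cyl [ 86.2 -24.6]
top tin [ 74.1 -82. ]
scene peg1 [-12.2  -1.7]
scene peg2 [-28.7  41.6]
scene slotA [-45.5  18.7]
scene slotB [ 5.6 40. ]
scene tabtop [ -32.1 -150.6]
scene tip [-19.9 -35.8]
scene cyl [ 84.5 -24.4]
scene tin [ 71.5 -80.5]
flap corner [45.4 86.8] 0.14508602153865857 0.002803164305117271 0.569658041843065
flap corner [-81.6  80.1] 0.1537287797444849 0.012122876613534318 0.605161229796832
home [ 0.5349 -0.0475  0.098 ]
disc [ 0.5401 -0.0038  0.112 ]
hinge [0.5575 0.1401 0.09  ]
pegside [0.5455 0.0409 0.095 ]
```

```bash
cat >> h.py <<'E'
from scipy.spatial.transform import Rotation as Ro
r=np.load("radio.npz") if __import__("os").path.exists("radio.npz") else None
def wl(x,y): return r["R"]@[x/1e3,y/1e3]+r["t"]
def go(x,y,z,psi):
    """deltas to TCP at radio-local x,y (mm), z mm world; tool y line at world psi deg"""
    o=bot.get_obs();w,*v=o["tool_rot"];Rc=Ro.from_quat([*v,w]);s,c=np.sin(np.radians(psi)),np.cos(np.radians(psi))
    Rt=Ro.from_matrix(np.array([[-s,c,0],[c,s,0],[0,0,-1.]]))
    d=Rc.inv().apply(np.array([*wl(x,y),z/1e3])-o["eef_pos"]);a=(Rc.inv()*Rt).as_rotvec()*4/np.pi
    l=r["R"].T@(o["eef_pos"][:2]-r["t"])*1e3; yy=Rc.apply([0,1,0])
    print("t",round(o["t"],2),"loc",np.round(l,1),"z",round(o["eef_pos"][2]*1e3,1),"psi",round(np.degrees(np.arctan2(yy[1],yy[0])),1),"F",np.round(o["contact_force"],1),"w",round(o["gripper_width"],3))
    print("offset",np.round(d,4).tolist(),"ang",np.round(a,4).tolist())
E
python3 -c "
from h import *
go(25,95,300,14)"
```

```text
t 0.1 loc [-467.9  628. ] z 303.0 psi 75.6 F [-0.6 -0.7 -0.7] w 0.998
offset [-0.5588, -0.4634, 0.0038] ang [-0.0019, 0.0013, 1.3683]
```

Call:
drive_tool --deltas '[{"gripper": 255, "offset": [-0.559, -0.463, 0.004], "angular": [0, 0, 0.9]}, {"gripper": 255, "offset": [-0.559, -0.463, 0.004], "angular": [0, 0, 0.9]}, {"gripper": 255, "offset": [-0.559, -0.463, 0.004], "angular": [0, 0, 0.9]}, {"gripper": 255, "offset": [-0.559, -0.463, 0.004], "angular": [0, 0, 0.9]}, {"gripper": 255, "offset": [-0.559, -0.463, 0.004], "angular": [0, 0, 0.9]}]'

```text
t: 0.6
eef_pos: [0.3157, 0.4493, 0.3023]
tool_rot: [-0.0, 0.464, 0.886, -0.0]
contact_force: [0.8, -0.3, 0.8]
gripper_width: 0.147
grasp_force: 0.0
```

```bash
python3 -c "
from h import *
go(25,95,300,14)"
```

```text
t 0.6 loc [-296.9  443.1] z 302.3 psi 34.8 F [ 0.8 -0.3  0.8] w 0.147
offset [-0.4741, 0.0096, 0.0023] ang [-0.0005, 0.0003, 0.4612]
```

Call:
drive_tool --deltas '[{"gripper": 255, "offset": [-0.474, 0.01, 0.002], "angular": [0, 0, 0.461]}, {"gripper": 255, "offset": [-0.474, 0.01, 0.002], "angular": [0, 0, 0.461]}, {"gripper": 255, "offset": [-0.474, 0.01, 0.002], "angular": [0, 0, 0.461]}, {"gripper": 255, "offset": [-0.474, 0.01, 0.002], "angular": [0, 0, 0.461]}, {"gripper": 255, "offset": [-0.474, 0.01, 0.002], "angular": [0, 0, 0.461]}]'

```text
t: 1.1
eef_pos: [0.4634, 0.248, 0.3014]
tool_rot: [-0.0, 0.613, 0.79, -0.0]
contact_force: [0.8, 0.5, 0.1]
gripper_width: -0.002
grasp_force: 0.0
```

```bash
python3 -c "
from h import *
go(25,95,250,14)"
```

```text
t 1.1 loc [-126.2  260.8] z 301.4 psi 14.3 F [0.8 0.5 0.1] w -0.002
offset [-0.2093, 0.081, 0.0513] ang [-0.0003, -0.0001, 0.0076]
```

Call:
drive_tool --deltas '[{"gripper": 255, "offset": [-0.209, 0.081, 0.05], "angular": [0, 0, 0]}, {"gripper": 255, "offset": [-0.209, 0.081, 0.05], "angular": [0, 0, 0]}, {"gripper": 255, "offset": [-0.209, 0.081, 0.05], "angular": [0, 0, 0]}, {"gripper": 255, "offset": [-0.209, 0.081, 0.05], "angular": [0, 0, 0]}, {"gripper": 255, "offset": [-0.209, 0.081, 0.05], "angular": [0, 0, 0]}]'

```text
t: 1.6
eef_pos: [0.5941, 0.0631, 0.2505]
tool_rot: [0.0, 0.615, 0.789, -0.001]
contact_force: [0.2, 0.4, -0.4]
gripper_width: -0.002
grasp_force: 0.0
```

```bash
python3 -c "
from h import *
go(25,95,172,14)"
```

```text
t 1.6 loc [25.6 92.8] z 250.5 psi 14.1 F [ 0.2  0.4 -0.4] w -0.002
offset [0.0024, 0.0003, 0.0785] ang [-0.0011, 0.0023, 0.0023]
```

Call:
drive_tool --deltas '[{"gripper": 255, "offset": [0.002, 0, 0.015], "angular": [0, 0, 0]}, {"gripper": 255, "offset": [0.002, 0, 0.03], "angular": [0, 0, 0]}, {"gripper": 255, "offset": [0.002, 0, 0.045], "angular": [0, 0, 0]}, {"gripper": 255, "offset": [0.002, 0, 0.058], "angular": [0, 0, 0]}, {"gripper": 255, "offset": [0.002, 0, 0.07], "angular": [0, 0, 0]}]'

```text
t: 2.1
eef_pos: [0.5919, 0.0704, 0.1802]
tool_rot: [-0.0, 0.613, 0.79, -0.0]
contact_force: [-0.0, -0.8, 0.8]
gripper_width: 0.003
grasp_force: 0.4
```

Call:
drive_tool --deltas '[{"gripper": 255, "offset": [0, 0, 0.003], "angular": [0, 0, 0]}, {"gripper": 255, "offset": [0, 0, 0.006], "angular": [0, 0, 0]}, {"gripper": 255, "offset": [0, 0, 0.008], "angular": [0, 0, 0]}, {"gripper": 255, "offset": [0, 0, 0.009], "angular": [0, 0, 0]}, {"gripper": 255, "offset": [0, 0, 0.01], "angular": [0, 0, 0]}]'

```text
t: 2.6
eef_pos: [0.5927, 0.0693, 0.1718]
tool_rot: [0.0, 0.613, 0.79, 0.0]
contact_force: [0.6, 0.4, 0.5]
gripper_width: 0.004
grasp_force: 0.3
```

Call:
drive_tool --deltas '[{"gripper": 255, "offset": [0, 0, 0.002], "angular": [0, 0, 0]}, {"gripper": 255, "offset": [0, 0, 0.003], "angular": [0, 0, 0]}, {"gripper": 255, "offset": [0, 0, 0.004], "angular": [0, 0, 0]}, {"gripper": 255, "offset": [0, 0, 0.004], "angular": [0, 0, 0]}]'

```text
t: 3.0
eef_pos: [0.5927, 0.0692, 0.1677]
tool_rot: [0.0, 0.613, 0.79, 0.0]
contact_force: [0.3, -2.0, 2.8]
gripper_width: -0.0
grasp_force: 1.2
```

```bash
python3 -c "
from h import *
go(25,95,172,14)
im=optics.read_camera('scene');cv2.imwrite('pics/s1.png',cv2.resize(im[140:290,195:375],(720,600),interpolation=cv2.INTER_CUBIC))"
```

```text
t 3.0 loc [23.5 98.7] z 167.7 psi 14.3 F [ 0.3 -2.   2.8] w -0.0
offset [-0.004, 0.0001, -0.0043] ang [0.0006, -0.0, 0.0071]
```

View pics/s1.png

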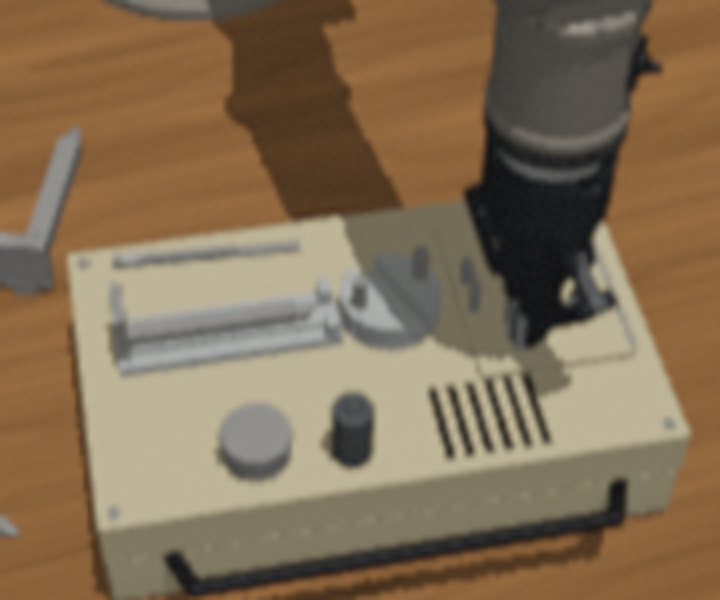

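The flap lies flat with its staple upright at (470,285), and the fingertip is on it at (525,335). I'll press a little more, then rise.

Call:
drive_tool --deltas '[{"gripper": 255, "offset": [0, 0, 0.001], "angular": [0, 0, 0]}, {"gripper": 255, "offset": [0, 0, 0.002], "angular": [0, 0, 0]}, {"gripper": 255, "offset": [0, 0, 0.002], "angular": [0, 0, 0]}]'

```text
t: 3.35
eef_pos: [0.5929, 0.0691, 0.1673]
tool_rot: [-0.0, 0.614, 0.79, 0.001]
contact_force: [-5.7, -0.9, 18.0]
gripper_width: 0.001
grasp_force: 8.9
```

Call:
drive_tool --deltas '[{"gripper": 180, "offset": [0, 0, -0.02], "angular": [0, 0, 0]}, {"gripper": 180, "offset": [0, 0, -0.06], "angular": [0, 0, 0]}, {"gripper": 180, "offset": [0, 0, -0.08], "angular": [0, 0, 0]}, {"gripper": 180, "offset": [0, 0, -0.08], "angular": [0, 0, 0]}, {"gripper": 180, "offset": [0, 0, -0.08], "angular": [0, 0, 0]}]'

```text
t: 3.85
eef_pos: [0.5924, 0.0695, 0.2453]
tool_rot: [-0.0, 0.613, 0.79, 0.0]
contact_force: [0.8, 0.7, -1.4]
gripper_width: 0.294
grasp_force: 0.0
```

```bash
python3 -c "
from h import *
go(-20,20,245,14)"
```

```text
t 3.85 loc [23.1 99. ] z 245.3 psi 14.3 F [ 0.8  0.7 -1.4] w 0.294
offset [-0.0581, -0.0688, 0.0003] ang [0.0003, -0.0005, 0.0076]
```

Call:
drive_tool --deltas '[{"gripper": 180, "offset": [-0.058, -0.069, 0], "angular": [0, 0, 0]}, {"gripper": 180, "offset": [-0.058, -0.069, 0], "angular": [0, 0, 0]}, {"gripper": 180, "offset": [-0.058, -0.069, 0], "angular": [0, 0, 0]}, {"gripper": 180, "offset": [-0.058, -0.069, 0], "angular": [0, 0, 0]}, {"gripper": 180, "offset": [-0.058, -0.069, 0], "angular": [0, 0, 0]}]'

```text
t: 4.35
eef_pos: [0.5402, -0.0029, 0.2447]
tool_rot: [-0.0, 0.613, 0.79, -0.0]
contact_force: [-0.7, 0.6, 0.3]
gripper_width: 0.295
grasp_force: 0.0
```

```bash
python3 -c "
from h import *
go(-20,20,190,14)"
```

```text
t 4.35 loc [-20.1  20.9] z 244.7 psi 14.4 F [-0.7  0.6  0.3] w 0.295
offset [-0.0009, -0.0002, 0.0547] ang [-0.0012, -0.0005, 0.0089]
```

Call:
drive_tool --deltas '[{"gripper": 180, "offset": [-0.001, 0, 0.015], "angular": [0, 0, 0]}, {"gripper": 180, "offset": [-0.001, 0, 0.03], "angular": [0, 0, 0]}, {"gripper": 180, "offset": [-0.001, 0, 0.042], "angular": [0, 0, 0]}, {"gripper": 180, "offset": [-0.001, 0, 0.05], "angular": [0, 0, 0]}, {"gripper": 180, "offset": [-0.001, 0, 0.055], "angular": [0, 0, 0]}]'

```text
t: 4.85
eef_pos: [0.5403, -0.0045, 0.1895]
tool_rot: [-0.0, 0.613, 0.79, -0.0]
contact_force: [0.2, -0.2, -0.4]
gripper_width: 0.296
grasp_force: 0.0
```

```bash
python3 -c "
from h import *
go(-20,20,190,14);go(-20,20,190,129)"
```

```text
t 4.85 loc [-19.8  19.3] z 189.5 psi 14.4 F [ 0.2 -0.2 -0.4] w 0.296
offset [0.0007, 0.0001, -0.0005] ang [-0.0014, -0.0, 0.0082]
t 4.85 loc [-19.8  19.3] z 189.5 psi 14.4 F [ 0.2 -0.2 -0.4] w 0.296
offset [0.0007, 0.0001, -0.0005] ang [-0.0008, -0.0014, -2.5474]
```

Call:
drive_tool --deltas '[{"gripper": 180, "offset": [0, 0, 0], "angular": [0, 0, -0.18]}, {"gripper": 180, "offset": [0, 0, 0], "angular": [0, 0, -0.36]}, {"gripper": 180, "offset": [0, 0, 0], "angular": [0, 0, -0.54]}, {"gripper": 180, "offset": [0, 0, 0], "angular": [0, 0, -0.72]}, {"gripper": 180, "offset": [0, 0, 0], "angular": [0, 0, -0.9]}]'

```text
t: 5.35
eef_pos: [0.5407, -0.0049, 0.1907]
tool_rot: [0.0, 0.299, 0.954, 0.0]
contact_force: [-1.1, 0.7, 0.5]
gripper_width: 0.29
grasp_force: 0.0
```

Call:
drive_tool --deltas '[{"gripper": 180, "offset": [0, 0, 0], "angular": [0, 0, -0.14]}, {"gripper": 180, "offset": [0, 0, 0], "angular": [0, 0, -0.28]}, {"gripper": 180, "offset": [0, 0, 0], "angular": [0, 0, -0.42]}, {"gripper": 180, "offset": [0, 0, 0], "angular": [0, 0, -0.56]}, {"gripper": 180, "offset": [0, 0, 0], "angular": [0, 0, -0.7]}]'

```text
t: 5.85
eef_pos: [0.5411, -0.0049, 0.1908]
tool_rot: [0.001, 0.03, 1.0, 0.0]
contact_force: [1.6, 1.0, -1.0]
gripper_width: 0.294
grasp_force: 1.2
```

Call:
drive_tool --deltas '[{"gripper": 180, "offset": [0, 0, 0], "angular": [0, 0, -0.14]}, {"gripper": 180, "offset": [0, 0, 0], "angular": [0, 0, -0.28]}, {"gripper": 180, "offset": [0, 0, 0], "angular": [0, 0, -0.42]}, {"gripper": 180, "offset": [0, 0, 0], "angular": [0, 0, -0.56]}, {"gripper": 180, "offset": [0, 0, 0], "angular": [0, 0, -0.7]}]'

```text
t: 6.35
eef_pos: [0.5413, -0.0049, 0.1908]
tool_rot: [0.001, -0.243, 0.97, -0.0]
contact_force: [2.9, 0.2, -1.9]
gripper_width: 0.295
grasp_force: 1.5
```

```bash
python3 -c "
from h import *
go(-20,20,190,129)
im=optics.read_camera('top');cv2.imwrite('pics/t2a.png',im)
im=optics.read_camera('scene');cv2.imwrite('pics/s2.png',cv2.resize(im[175:265,205:325],(800,600),interpolation=cv2.INTER_CUBIC))"
```

```text
t 6.35 loc [-18.7  19.1] z 190.8 psi 118.1 F [ 2.9  0.2 -1.9] w 0.295
offset [0.0006, 0.0015, 0.0008] ang [-0.0013, 0.0027, -0.2428]
```

View pics/s2.png

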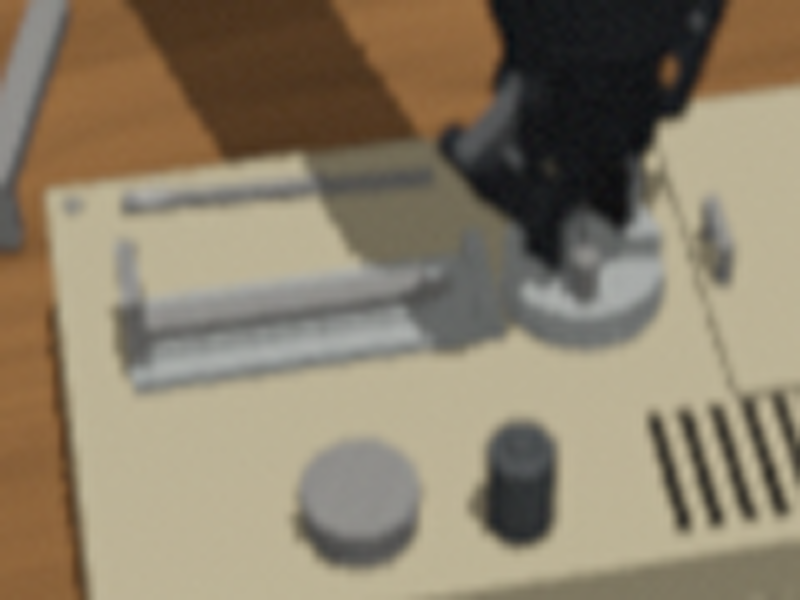

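The disc has turned: the near peg runs from (588,225) at its top to (585,292) at its base, and the slot end shows at (655,242).

```bash
python3 -c "
from h import *
f=120/800
for x,y,z in[(585,292,112),(588,232,136),(655,242,110)]:
    p=onz('scene',(x+.5)*f-.5+205,(y+.5)*f-.5+175,z/1e3);l=r['R'].T@(p[:2]-r['t'])*1e3;print(np.round(l,1),np.degrees(np.arctan2(l[1]-20,l[0]+20)))"
```

```text
[ 1.6 16. ] -10.550998247289263
[-7.1 18.4] -7.106902806077162
[-19.7  48. ] 89.30088706873379
```

Call:
drive_tool --deltas '[{"gripper": 180, "offset": [0, 0, 0], "angular": [0, 0, -0.08]}, {"gripper": 180, "offset": [0, 0, 0], "angular": [0, 0, -0.16]}, {"gripper": 180, "offset": [0, 0, 0], "angular": [0, 0, -0.22]}, {"gripper": 180, "offset": [0, 0, 0], "angular": [0, 0, -0.22]}]'

```text
t: 6.85
eef_pos: [0.5412, -0.0048, 0.1909]
tool_rot: [0.001, -0.322, 0.947, -0.0]
contact_force: [3.2, 0.6, -0.8]
gripper_width: 0.299
grasp_force: 1.5
```

Call:
drive_tool --deltas '[{"gripper": 180, "offset": [0, 0, 0], "angular": [0, 0, 0.1]}, {"gripper": 180, "offset": [0, 0, -0.03], "angular": [0, 0, 0.1]}, {"gripper": 180, "offset": [0, 0, -0.07], "angular": [0, 0, 0.1]}, {"gripper": 255, "offset": [0, 0, -0.1], "angular": [0, 0, 0.1]}, {"gripper": 255, "offset": [0, 0, -0.1], "angular": [0, 0, 0.1]}]'

```text
t: 7.35
eef_pos: [0.5421, -0.0049, 0.2948]
tool_rot: [0.004, -0.284, 0.959, -0.001]
contact_force: [0.4, -0.1, 0.1]
gripper_width: 0.002
grasp_force: 0.0
```

```bash
python3 -c "
from h import *
go(-20,-200,250,83.15)"
```

```text
t 7.35 loc [-17.9  19.2] z 294.8 psi 123.0 F [ 0.4 -0.1  0.1] w 0.002
offset [0.1424, -0.1667, 0.0445] ang [-0.0011, 0.0093, 0.886]
```

Call:
drive_tool --deltas '[{"gripper": 255, "offset": [0.137, -0.16, 0.045], "angular": [0, 0, 0.886]}, {"gripper": 255, "offset": [0.137, -0.16, 0.045], "angular": [0, 0, 0.886]}, {"gripper": 255, "offset": [0.137, -0.16, 0.045], "angular": [0, 0, 0.886]}, {"gripper": 255, "offset": [0.137, -0.16, 0.045], "angular": [0, 0, 0.886]}, {"gripper": 255, "offset": [0.137, -0.16, 0.045], "angular": [0, 0, 0.886]}]'

```text
t: 7.85
eef_pos: [0.5103, -0.2196, 0.244]
tool_rot: [-0.002, 0.066, 0.998, -0.001]
contact_force: [-0.0, -0.1, -0.7]
gripper_width: 0.0
grasp_force: 0.0
```

Call:
drive_tool --deltas '[{"gripper": 255, "offset": [0, 0, 0], "angular": [0, 0, 0]}, {"gripper": 255, "offset": [0, 0, 0], "angular": [0, 0, 0]}]'

```text
t: 8.05
eef_pos: [0.5132, -0.213, 0.2449]
tool_rot: [-0.001, 0.058, 0.998, 0.0]
contact_force: [-0.5, 0.6, 0.6]
gripper_width: 0.003
grasp_force: 0.0
```

```bash
python3 -c "
from h import *
go(-20,-192,183,83.15)
im=optics.read_camera('top');cv2.imwrite('pics/t3.png',cv2.resize(im[165:225,230:350],(800,400),interpolation=cv2.INTER_CUBIC))"
```

```text
t 8.05 loc [ -21.8 -190.9] z 244.9 psi 83.4 F [-0.5  0.6  0.6] w 0.003
offset [-0.0019, -0.0011, 0.0619] ang [0.001, -0.0017, 0.0054]
```

View pics/t3.png

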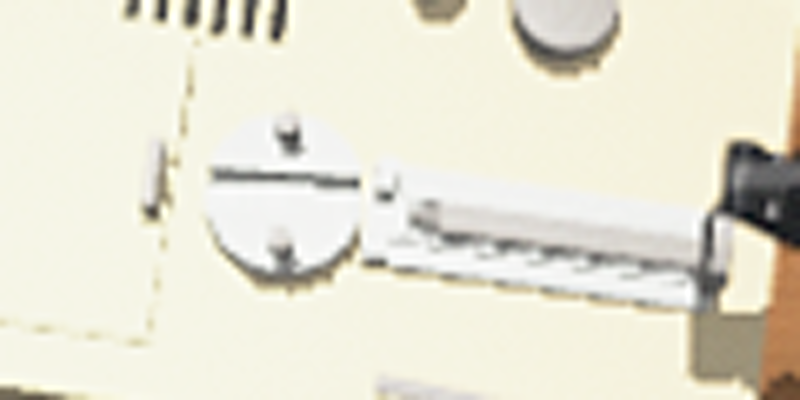

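The flap is shut. The disc's slot line runs (212,175)–(360,183), slightly off parallel to the bar edge at (430,237)–(690,270). I'll measure the angle properly.

```bash
python3 -c "
from h import *
im=cv2.cvtColor(cv2.imread('pics/t3.png'),cv2.COLOR_BGR2GRAY).astype(float)
f=120/800;R=r['R'];t=r['t']
def loc(x,y,z):
    p=onz('top',(x+.5)*f-.5+230,(y+.5)*f-.5+165,z);return R.T@(p[:2]-t)*1e3
def fit(x0,x1,y0,y1,z,sl=0):
    L=[]
    for x in range(x0,x1):
        a=int(y0+sl*(x-x0));w=np.clip(220-im[a:a+y1-y0,x],0,None)
        if w.sum()>0:L.append(loc(x,a+(w*np.arange(len(w))).sum()/w.sum(),z))
    L=np.array(L);k=np.polyfit(L[:,1],L[:,0],1);print(len(L),k,'deg ccw',-np.degrees(np.arctan(k[0])), 'x at y20',np.polyval(k,20))
fit(225,345,162,198,.112)
for q in[(288,122,.136),(282,240,.136),(291,150,.112),(284,266,.112)]:print(loc(*q))
"
```

```text
120 [ -0.08009954 -13.29069317] deg ccw 4.579588049897851 x at y20 -14.89268393279348
[ 2.25624818 21.15909531]
[-44.28201426  16.82427926]
[-3.33183084 18.79422533]
[-50.09404585  14.88822207]
```

The slot is about 5° too far counter-clockwise, so I'll go back and turn it clockwise with the other finger sides (end tool line at 43.7°).

```bash
python3 -c "
from h import *
go(-20,20,245,63)"
```

```text
t 8.1 loc [ -21.5 -190.1] z 245.1 psi 83.5 F [ 1.3 -0.   0.3] w 0.002
offset [-0.0028, 0.2101, 0.0003] ang [0.0011, -0.0012, 0.4556]
```

Call:
drive_tool --deltas '[{"gripper": 180, "offset": [-0.003, 0.21, 0], "angular": [0, 0, 0.455]}, {"gripper": 180, "offset": [-0.003, 0.21, 0], "angular": [0, 0, 0.455]}, {"gripper": 180, "offset": [-0.003, 0.21, 0], "angular": [0, 0, 0.455]}, {"gripper": 180, "offset": [-0.003, 0.21, 0], "angular": [0, 0, 0.455]}, {"gripper": 180, "offset": [-0.003, 0.21, 0], "angular": [0, 0, 0.455]}]'

```text
t: 8.6
eef_pos: [0.5408, 0.003, 0.2457]
tool_rot: [-0.0, 0.229, 0.973, 0.002]
contact_force: [0.5, 0.1, 0.6]
gripper_width: 0.293
grasp_force: 0.0
```

Call:
drive_tool --deltas '[{"gripper": 180, "offset": [0, 0, 0], "angular": [0, 0, 0]}, {"gripper": 180, "offset": [0, 0, 0], "angular": [0, 0, 0]}, {"gripper": 180, "offset": [0, 0, 0], "angular": [0, 0, 0]}]'

```text
t: 8.9
eef_pos: [0.5403, -0.0066, 0.2456]
tool_rot: [0.0, 0.235, 0.972, -0.0]
contact_force: [-0.0, 0.5, 0.5]
gripper_width: 0.295
grasp_force: 0.0
```

```bash
python3 -c "
from h import *
go(-20,20,190,63)"
```

```text
t 8.9 loc [-19.5  17.2] z 245.6 psi 62.8 F [-0.   0.5  0.5] w 0.295
offset [0.0015, 0.0024, 0.0556] ang [-0.0005, 0.0002, -0.0038]
```

Call:
drive_tool --deltas '[{"gripper": 180, "offset": [0.001, 0.002, 0.015], "angular": [0, 0, 0]}, {"gripper": 180, "offset": [0.001, 0.002, 0.03], "angular": [0, 0, 0]}, {"gripper": 180, "offset": [0.001, 0.002, 0.045], "angular": [0, 0, 0]}, {"gripper": 180, "offset": [0.001, 0.002, 0.055], "angular": [0, 0, 0]}, {"gripper": 180, "offset": [0.001, 0.002, 0.055], "angular": [0, 0, 0]}]'

```text
t: 9.4
eef_pos: [0.5398, -0.0045, 0.1893]
tool_rot: [-0.001, 0.235, 0.972, -0.001]
contact_force: [0.1, -0.3, 0.9]
gripper_width: 0.294
grasp_force: 0.0
```

Call:
drive_tool --deltas '[{"gripper": 180, "offset": [0, 0, 0], "angular": [0, 0, 0.12]}, {"gripper": 180, "offset": [0, 0, 0], "angular": [0, 0, 0.24]}, {"gripper": 180, "offset": [0, 0, 0], "angular": [0, 0, 0.34]}, {"gripper": 180, "offset": [0, 0, 0], "angular": [0, 0, 0.42]}, {"gripper": 180, "offset": [0, 0, 0], "angular": [0, 0, 0.42]}]'

```text
t: 9.9
eef_pos: [0.541, -0.0038, 0.1912]
tool_rot: [0.0, 0.391, 0.92, 0.0]
contact_force: [0.2, -0.6, -1.5]
gripper_width: 0.294
grasp_force: 0.0
```

Call:
drive_tool --deltas '[{"gripper": 180, "offset": [0, 0, 0], "angular": [0, 0, -0.1]}, {"gripper": 180, "offset": [0, 0, -0.03], "angular": [0, 0, -0.1]}, {"gripper": 180, "offset": [0, 0, -0.06], "angular": [0, 0, -0.1]}, {"gripper": 255, "offset": [0, 0, -0.06], "angular": [0, 0, -0.1]}, {"gripper": 255, "offset": [0, 0, -0.06], "angular": [0, 0, -0.1]}]'

```text
t: 10.4
eef_pos: [0.541, -0.0036, 0.2513]
tool_rot: [0.001, 0.354, 0.935, 0.001]
contact_force: [-0.9, 0.1, -0.3]
gripper_width: 0.0
grasp_force: 0.0
```

```bash
python3 -c "
from h import *
go(-20,-192,245,83.15)"
```

```text
t 10.4 loc [-19.2  20.3] z 251.3 psi 48.5 F [-0.9  0.1 -0.3] w 0.0
offset [-0.1199, -0.1752, 0.0062] ang [0.0016, 0.0021, -0.7694]
```

Call:
drive_tool --deltas '[{"gripper": 255, "offset": [-0.12, -0.175, 0.006], "angular": [0, 0, -0.77]}, {"gripper": 255, "offset": [-0.12, -0.175, 0.006], "angular": [0, 0, -0.77]}, {"gripper": 255, "offset": [-0.12, -0.175, 0.006], "angular": [0, 0, -0.77]}, {"gripper": 255, "offset": [-0.12, -0.175, 0.006], "angular": [0, 0, -0.77]}, {"gripper": 255, "offset": [-0.12, -0.175, 0.006], "angular": [0, 0, -0.77]}]'

```text
t: 10.9
eef_pos: [0.5125, -0.2179, 0.2433]
tool_rot: [-0.001, 0.059, 0.998, -0.0]
contact_force: [0.6, -0.9, 0.3]
gripper_width: 0.001
grasp_force: 0.0
```

Call:
drive_tool --deltas '[{"gripper": 255, "offset": [0, 0, 0], "angular": [0, 0, 0]}, {"gripper": 255, "offset": [0, 0, 0], "angular": [0, 0, 0]}, {"gripper": 255, "offset": [0, 0, 0], "angular": [0, 0, 0]}]'

```text
t: 11.2
eef_pos: [0.5146, -0.2124, 0.2437]
tool_rot: [-0.001, 0.059, 0.998, 0.001]
contact_force: [-0.4, 0.2, 0.2]
gripper_width: 0.001
grasp_force: 0.0
```

```bash
python3 -c "
from h import *
go(-20,-192,183,83.15)
im=optics.read_camera('top');im=cv2.resize(im[165:225,230:350],(800,400),interpolation=cv2.INTER_CUBIC);cv2.imwrite('pics/t4.png',im)
im=cv2.cvtColor(im,cv2.COLOR_BGR2GRAY).astype(float)
f=120/800;R=r['R'];t=r['t']
def loc(x,y,z):
    p=onz('top',(x+.5)*f-.5+230,(y+.5)*f-.5+165,z);return R.T@(p[:2]-t)*1e3
L=[]
for x in range(225,345):
    w=np.clip(220-im[160:200,x],0,None)
    if w.sum()>0:L.append(loc(x,160+(w*np.arange(40)).sum()/w.sum(),.112))
L=np.array(L);k=np.polyfit(L[:,1],L[:,0],1);print(len(L),'deg ccw',-np.degrees(np.arctan(k[0])),np.polyval(k,20))
for q in [(430,218,.104),(690,250,.104),(695,205,.138),(710,275,.138)]: print(loc(*q))"
```

```text
t 11.2 loc [ -20.5 -190.1] z 243.7 psi 83.2 F [-0.4  0.2  0.2] w 0.001
offset [-0.0006, -0.0019, 0.0607] ang [0.0012, -0.0017, 0.0018]
120 deg ccw 3.1640585468461926 -15.011133777491379
[-20.9992057 -39.9949637]
[ -18.82050292 -144.70453349]
[  -7.82397464 -139.6318542 ]
[ -34.32870197 -148.57505957]
```

View pics/t4.png

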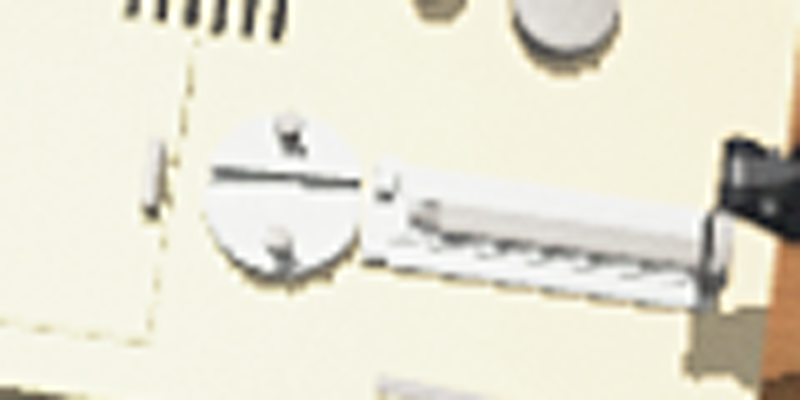

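The slot is now about 3° off, with an entry offset under 2 mm. That is within the bar's clearance and its cone lead-in. The bar is at x≈-20 with its tab at (710,240). I'll lower behind the tab and push gently.

Call:
drive_tool --deltas '[{"gripper": 255, "offset": [0, 0, 0.02], "angular": [0, 0, 0]}, {"gripper": 255, "offset": [0, 0, 0.04], "angular": [0, 0, 0]}, {"gripper": 255, "offset": [0, 0, 0.06], "angular": [0, 0, 0]}, {"gripper": 255, "offset": [0, 0.006, 0.06], "angular": [0, 0, 0]}, {"gripper": 255, "offset": [0, 0.012, 0.06], "angular": [0, 0, 0]}]'

```text
t: 11.75
eef_pos: [0.5163, -0.2006, 0.1845]
tool_rot: [-0.0, 0.059, 0.998, 0.0]
contact_force: [-0.3, 0.0, -0.4]
gripper_width: -0.002
grasp_force: 0.0
```

Call:
drive_tool --deltas '[{"gripper": 255, "offset": [0, 0.005, 0], "angular": [0, 0, 0]}, {"gripper": 255, "offset": [0, 0.01, 0], "angular": [0, 0, 0]}, {"gripper": 255, "offset": [0, 0.014, 0], "angular": [0, 0, 0]}, {"gripper": 255, "offset": [0, 0.018, 0], "angular": [0, 0, 0]}, {"gripper": 255, "offset": [0, 0.022, 0], "angular": [0, 0, 0]}]'

```text
t: 12.25
eef_pos: [0.5187, -0.1802, 0.1848]
tool_rot: [0.0, 0.06, 0.998, -0.0]
contact_force: [1.0, -0.8, -0.1]
gripper_width: -0.001
grasp_force: 0.5
```

```bash
python3 -c "
from h import *
go(-20,-46.5,183,83.15)
im=optics.read_camera('scene');cv2.imwrite('pics/s5.png',cv2.resize(im[175:265,205:325],(800,600),interpolation=cv2.INTER_CUBIC))"
```

```text
t 12.25 loc [ -20.3 -157.7] z 184.8 psi 83.1 F [ 1.  -0.8 -0.1] w -0.001
offset [-0.0002, 0.1112, 0.0018] ang [-0.0003, 0.0007, -0.0009]
```

View pics/s5.png

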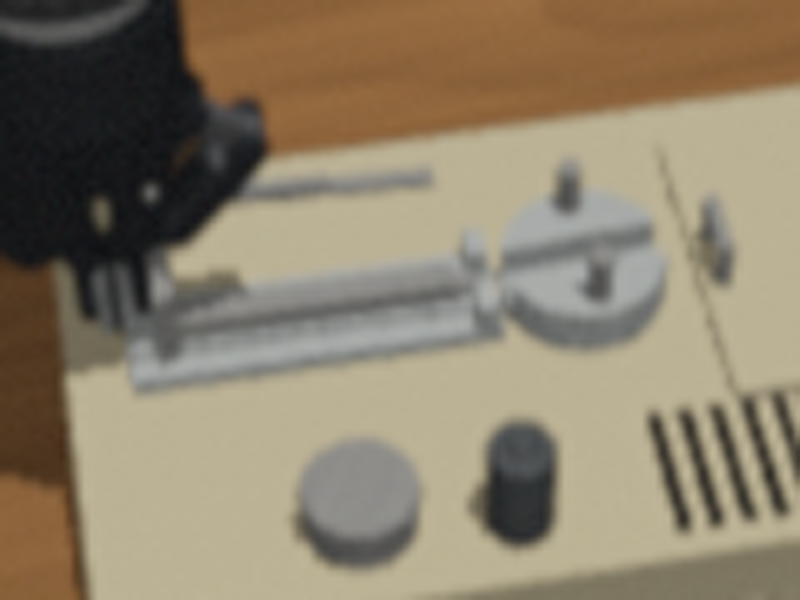

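The bar has moved: the tab is at (165,310), the tip is between the cheeks at (480,275), and the slot at (500,265)–(650,238) lies straight ahead. I'll continue.

Call:
drive_tool --deltas '[{"gripper": 255, "offset": [0, 0.004, 0], "angular": [0, 0, 0]}, {"gripper": 255, "offset": [0, 0.008, 0], "angular": [0, 0, 0]}, {"gripper": 255, "offset": [0, 0.012, 0], "angular": [0, 0, 0]}, {"gripper": 255, "offset": [0, 0.016, 0], "angular": [0, 0, 0]}, {"gripper": 255, "offset": [0, 0.02, 0], "angular": [0, 0, 0]}]'

```text
t: 12.8
eef_pos: [0.521, -0.16, 0.1844]
tool_rot: [-0.0, 0.06, 0.998, -0.0]
contact_force: [-0.6, -2.2, 0.3]
gripper_width: 0.002
grasp_force: 1.6
```

Call:
drive_tool --deltas '[{"gripper": 255, "offset": [0, 0.004, 0], "angular": [0, 0, 0]}, {"gripper": 255, "offset": [0, 0.008, 0], "angular": [0, 0, 0]}, {"gripper": 255, "offset": [0, 0.012, 0], "angular": [0, 0, 0]}, {"gripper": 255, "offset": [0, 0.016, 0], "angular": [0, 0, 0]}, {"gripper": 255, "offset": [0, 0.02, 0], "angular": [0, 0, 0]}]'

```text
t: 13.3
eef_pos: [0.5234, -0.1401, 0.1844]
tool_rot: [-0.0, 0.06, 0.998, 0.0]
contact_force: [0.5, -0.9, 0.8]
gripper_width: 0.001
grasp_force: 0.4
```

Call:
drive_tool --deltas '[{"gripper": 255, "offset": [0, 0.004, 0], "angular": [0, 0, 0]}, {"gripper": 255, "offset": [0, 0.008, 0], "angular": [0, 0, 0]}, {"gripper": 255, "offset": [0, 0.012, 0], "angular": [0, 0, 0]}, {"gripper": 255, "offset": [0, 0.016, 0], "angular": [0, 0, 0]}, {"gripper": 255, "offset": [0, 0.02, 0], "angular": [0, 0, 0]}]'

```text
t: 13.8
eef_pos: [0.5257, -0.1203, 0.1844]
tool_rot: [-0.0, 0.06, 0.998, 0.0]
contact_force: [-0.2, -0.6, 0.3]
gripper_width: 0.002
grasp_force: 0.4
```

```bash
python3 -c "
from h import *
go(-20,-46.5,183,83.15)
im=optics.read_camera('scene');cv2.imwrite('pics/s6.png',cv2.resize(im[175:265,205:325],(800,600),interpolation=cv2.INTER_CUBIC))"
```

```text
t 13.8 loc [-20.4 -97.4] z 184.4 psi 83.1 F [-0.2 -0.6  0.3] w 0.002
offset [-0.0004, 0.0509, 0.0014] ang [0.0, -0.0001, -0.0003]
```

View pics/s6.png

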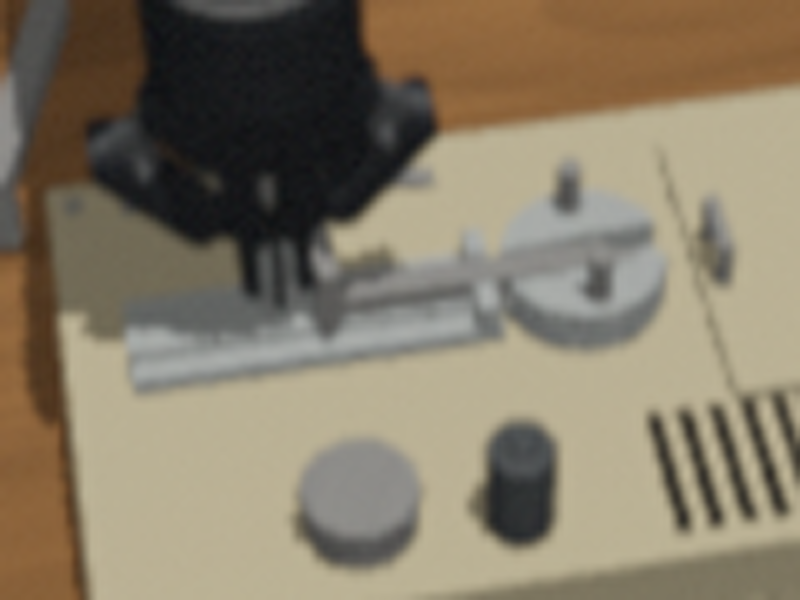

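The bar's tip is inside the disc's slot at about (600,245), heading for the staple at (715,240). I've used all my picture views, so I'll finish by force and numbers.

Call:
drive_tool --deltas '[{"gripper": 255, "offset": [0, 0.004, 0], "angular": [0, 0, 0]}, {"gripper": 255, "offset": [0, 0.008, 0], "angular": [0, 0, 0]}, {"gripper": 255, "offset": [0, 0.012, 0], "angular": [0, 0, 0]}, {"gripper": 255, "offset": [0, 0.016, 0], "angular": [0, 0, 0]}, {"gripper": 255, "offset": [0, 0.02, 0], "angular": [0, 0, 0]}]'

```text
t: 14.35
eef_pos: [0.5282, -0.1005, 0.1845]
tool_rot: [0.0, 0.06, 0.998, -0.0]
contact_force: [0.2, -1.8, 1.4]
gripper_width: 0.001
grasp_force: 0.6
```

Call:
drive_tool --deltas '[{"gripper": 255, "offset": [0, 0.004, 0], "angular": [0, 0, 0]}, {"gripper": 255, "offset": [0, 0.008, 0], "angular": [0, 0, 0]}, {"gripper": 255, "offset": [0, 0.012, 0], "angular": [0, 0, 0]}, {"gripper": 255, "offset": [0, 0.016, 0], "angular": [0, 0, 0]}, {"gripper": 255, "offset": [0, 0.02, 0], "angular": [0, 0, 0]}]'

```text
t: 14.85
eef_pos: [0.5305, -0.0806, 0.1844]
tool_rot: [-0.0, 0.06, 0.998, 0.0]
contact_force: [-0.7, -0.5, 0.1]
gripper_width: -0.001
grasp_force: 0.4
```

Call:
drive_tool --deltas '[{"gripper": 255, "offset": [0, 0.002, 0], "angular": [0, 0, 0]}, {"gripper": 255, "offset": [0, 0.004, 0], "angular": [0, 0, 0]}, {"gripper": 255, "offset": [0, 0.006, 0], "angular": [0, 0, 0]}, {"gripper": 255, "offset": [0, 0.008, 0], "angular": [0, 0, 0]}]'

```text
t: 15.25
eef_pos: [0.5314, -0.0729, 0.1844]
tool_rot: [-0.0, 0.06, 0.998, -0.0]
contact_force: [0.4, -0.5, 0.0]
gripper_width: 0.003
grasp_force: 0.4
```

```bash
python3 -c "
from h import *
go(-20,-46.5,183,83.15)"
```

```text
t 15.25 loc [-20.4 -49.6] z 184.4 psi 83.1 F [ 0.4 -0.5  0. ] w 0.003
offset [-0.0004, 0.0031, 0.0014] ang [-0.0, -0.0001, -0.0006]
```

Call:
drive_tool --deltas '[{"gripper": 255, "offset": [0, 0.001, 0], "angular": [0, 0, 0]}, {"gripper": 255, "offset": [0, 0.002, 0], "angular": [0, 0, 0]}, {"gripper": 255, "offset": [0, 0.003, 0], "angular": [0, 0, 0]}, {"gripper": 255, "offset": [0, 0.004, 0], "angular": [0, 0, 0]}]'

```text
t: 15.65
eef_pos: [0.5319, -0.0692, 0.1844]
tool_rot: [-0.0, 0.06, 0.998, -0.0]
contact_force: [-0.2, -4.2, 0.7]
gripper_width: -0.004
grasp_force: 2.0
```

Force is starting to rise; a bit more to tell whether this is the stop.

Call:
drive_tool --deltas '[{"gripper": 255, "offset": [0, 0.001, 0], "angular": [0, 0, 0]}, {"gripper": 255, "offset": [0, 0.002, 0], "angular": [0, 0, 0]}, {"gripper": 255, "offset": [0, 0.002, 0], "angular": [0, 0, 0]}]'

```text
t: 15.95
eef_pos: [0.5319, -0.069, 0.1845]
tool_rot: [-0.0, 0.061, 0.998, -0.001]
contact_force: [-0.4, -6.0, 0.9]
gripper_width: 0.004
grasp_force: 3.3
```

```bash
python3 -c "
from h import *
go(-20,-46.5,183,83.15)"
```

```text
t 15.95 loc [-20.5 -45.7] z 184.5 psi 83.0 F [-0.4 -6.   0.9] w 0.004
offset [-0.0005, -0.0008, 0.0015] ang [-0.0027, -0.0001, -0.0028]
```

Hard stop at the expected place (finger face ≈ -32 mm). One firmer press, then back off and rise.

Call:
drive_tool --deltas '[{"gripper": 255, "offset": [0, 0.001, 0], "angular": [0, 0, 0]}, {"gripper": 255, "offset": [0, 0.002, 0], "angular": [0, 0, 0]}, {"gripper": 255, "offset": [0, 0.002, 0], "angular": [0, 0, 0]}]'

```text
t: 16.25
eef_pos: [0.5319, -0.0688, 0.1846]
tool_rot: [-0.0, 0.062, 0.998, -0.002]
contact_force: [-0.3, -10.2, 1.3]
gripper_width: 0.0
grasp_force: 5.6
```

Call:
drive_tool --deltas '[{"gripper": 255, "offset": [0, -0.01, 0], "angular": [0, 0, 0]}, {"gripper": 255, "offset": [0, -0.025, 0], "angular": [0, 0, 0]}, {"gripper": 255, "offset": [0, -0.03, -0.03], "angular": [0, 0, 0]}, {"gripper": 255, "offset": [0, -0.03, -0.08], "angular": [0, 0, 0]}, {"gripper": 255, "offset": [0, -0.06, -0.13], "angular": [0, 0, 0]}]'

```text
t: 16.75
eef_pos: [0.5262, -0.1179, 0.3089]
tool_rot: [-0.0, 0.057, 0.998, 0.001]
contact_force: [1.3, -0.7, 0.0]
gripper_width: 0.002
grasp_force: 0.0
```

Call:
drive_tool --deltas '[{"gripper": 255, "offset": [0, -0.15, -0.03], "angular": [0, 0, 0]}, {"gripper": 255, "offset": [0, -0.15, -0.03], "angular": [0, 0, 0]}, {"gripper": 255, "offset": [0, -0.15, -0.03], "angular": [0, 0, 0]}, {"gripper": 255, "offset": [0, -0.15, -0.03], "angular": [0, 0, 0]}, {"gripper": 255, "offset": [0, -0.15, -0.03], "angular": [0, 0, 0]}]'

```text
t: 17.25
eef_pos: [0.507, -0.2712, 0.3375]
tool_rot: [0.0, 0.062, 0.998, 0.0]
contact_force: [0.6, 0.3, -0.1]
gripper_width: -0.0
grasp_force: 0.0
```

```bash
python3 -c "
from h import *
go(-20,-46.5,183,83.15)
im=optics.read_camera('scene')
# tab/tip check: bright/dark profile along bar line z=.104 and tab top z=.137
def s(x,y,z):
    u,v=proj('scene',[*wl(x,y),z]);return int(cv2.getRectSubPix(cv2.cvtColor(im,cv2.COLOR_BGR2GRAY),(1,1),(u,v))[0,0])
old=cv2.imread('pics/scene0.png')
print('bar',[(y,s(-20,y,.108)) for y in range(-60,110,5)])
print('flapbg',[s(10,y,.095) for y in range(70,110,5)])
print('tab',[(y,s(-20,y,.134)) for y in range(-60,0,3)])"
```

```text
t 17.25 loc [ -21.  -249.5] z 337.5 psi 82.9 F [ 0.6  0.3 -0.1] w -0.0
offset [-0.0001, 0.2029, 0.1545] ang [0.0001, 0.0005, -0.0052]
bar [(-60, 153), (-55, 150), (-50, 148), (-45, 154), (-40, 152), (-35, 103), (-30, 74), (-25, 95), (-20, 133), (-15, 142), (-10, 141), (-5, 144), (0, 143), (5, 143), (10, 143), (15, 143), (20, 139), (25, 139), (30, 143), (35, 145), (40, 146), (45, 147), (50, 147), (55, 145), (60, 144), (65, 144), (70, 109), (75, 138), (80, 149), (85, 162), (90, 171), (95, 179), (100, 180), (105, 179)]
flapbg [179, 179, 179, 179, 179, 179, 179, 180]
tab [(-60, 179), (-57, 179), (-54, 179), (-51, 179), (-48, 180), (-45, 179), (-42, 179), (-39, 179), (-36, 162), (-33, 123), (-30, 129), (-27, 146), (-24, 163), (-21, 176), (-18, 179), (-15, 179), (-12, 179), (-9, 176), (-6, 175), (-3, 173)]
```

The image agrees: the tab spans about -32 to -24 mm, and the bar runs through the staple (y 70–76) to a tip at about 93 mm. It is home, so I'm handing in.

```bash
python3 -c "
from station import bot
print(bot.hand_in())"
```

```text
the job is handed in; nothing more can be done
None
```

The job is handed in at about 17 s: the flap is shut, the disc's slot is lined up (it overshot about 5° and was turned back to about 3°, within clearance), and the bar is pushed through disc and staple to its stop, with the arm clear; the hand-in gave no verdict.

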